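Open the chip trap's clean-out port

TASK

The chip trap of the dust extraction has to be emptied: unscrew the steel plug with the four-armed handle from the port in its side until its threads let go, draw it straight out of the port, and lay it down on its side inside the wooden parts tray without dropping it. Leave the other things on the bench where they are.

Things in the scene. Friction and masses are not known exactly. Their poses are not given: they have to be found in the camera images.
- plug: Steel screw plug, 0.3 to 0.6 kg, 156 mm long, at the start screwed home in the trap's port, axis level. Origin: on its axis, mid-length of its bare neck (28 mm diameter, 50 mm long, y = -25 to +25 mm). +y runs along its axis into the port. Beyond the neck are the hub with arms (y -42 to -25) and the flange (y +25 to +35). It turns easily (a few N at an arm's end) and stays where it is left.
- plug_arms (a point): Centre of the plug's four-armed handle, at plug y = -33 mm. Hub 40 mm diameter; the round arms are 16 mm thick with round ends reaching 53 mm from the axis, in the plug's x-z plane at 40, 130, 220 and 310 degrees from its x axis towards its z axis. To loosen, turn counter-clockwise as seen from outside, facing the port: the arm on the viewer's left goes down.
- plug_flange (a point): On the plug's axis at plug y = +35 mm: inner face of its 68 mm flange, against the port when home. Coarse right-hand thread: the plug backs out 7.5 mm per quarter turn (2 mm end play) and resists a straight pull until turned about 225 degrees and 19 mm out. Then it slides freely, but stays, drooping slightly, until drawn. Turning further does no harm. It is clear 80 mm from home.
- port_mouth (a point): Centre of the port's outer face on the fixed trap, on the port's axis, 115 mm above the table. +y points level into the port, z up; the plug is drawn towards -y. With the plug home, the plug's origin lies 35 mm out from here and its axes are parallel to these. The bore is 50 mm diameter, in an aluminium collar 78 mm across that stands 20 mm out of the casing.
- trap_top (a point): Centre of the top of the fixed trap, a grey steel box 240 mm (x) by 200 mm (y) by 155 mm high, with an aluminium duct stub at its +y end; axes parallel to those of the port; the port is in its -y side. Nothing to do here.
- plug_hub (a point): Outer end of the plug, on its axis, at plug y = -42 mm.
- plug_nose (a point): Inner end of the plug, on its axis, at plug y = +114 mm. From the flange inwards: a smooth shank 48 mm diameter and 45 mm long, then a 22 mm stem 34 mm long with two opposite lugs that reach 23 mm from the axis and run in the port's thread.
- tray: Fixed open wooden tray, outside 240 mm (its x) by 280 mm (its y), walls 10 mm thick and 45 mm high, floor about 10 mm thick. Origin: centre of its underside, on the table.
- mallet: Bystander: turned wooden carving mallet standing on its head, 235 mm tall, 92 mm across. Leave alone.
- gouge: Bystander: carving gouge, about 210 mm long, lying flat. Leave alone.
- brush: Bystander: flat brush, about 200 mm long, lying flat. Leave alone.
- wrench: Bystander: steel wrench, about 200 mm long, lying flat. Leave alone.
- glue: Bystander: white glue bottle, 190 mm tall, 68 mm across, upright. Leave alone.
- offcut: Bystander: wooden offcut 130 x 70 x 45 mm. Leave alone.
- spindle: Bystander: turned wooden spindle blank standing upright, 140 mm tall, 64 mm across. Leave alone.
Not all that is in view belongs to the job. Leave any pink look-alike of the plug alone.

How it is judged:
On the way, in this order (a step that is already met when the one before it is completed fails the run):
1. the plug has been screwed out until its threads let go (16 mm or more out of its home position) (y of plug in the frame of port_mouth below -0.051 m), for 0.1 s.
2. the plug is drawn clear of the port (85 mm or more from home) (y of plug in the frame of port_mouth below -0.12 m), for 0.1 s.
At the end, for the whole second after the job is handed in: The plug lies at rest on its side in the tray: both its outer and its inner end are within the tray's walls and not more than 75 mm above the tray's underside (x of plug_hub in the frame of tray between -0.112 and 0.112 m and y of plug_hub in the frame of tray between -0.132 and 0.132 m and x of plug_nose in the frame of tray between -0.112 and 0.112 m and y of plug_nose in the frame of tray between -0.132 and 0.132 m and z of plug_hub in the frame of tray between 0 and 0.075 m and z of plug_nose in the frame of tray between 0 and 0.075 m and linear speed of plug below 0.02 m/s and angular speed of plug below 0.2 rad/s); the robot touches nothing.
It fails at once if the plug is dropped or thrown (it moves faster than 0.8 m/s out of the fingers) (contact force between the fingers and plug below 0.05 N and linear speed of plug above 0.8 m/s).
It fails at once if a bystander is moved more than 30 mm (distance of any of mallet, gouge, brush, wrench, glue, offcut, spindle from where it was at the start of the episode above 0.03 m).
It also fails if it takes over 64 s, if anything falls off the work surface, if the arm or the gripper's body presses on something with over 40 N, if the wrist force passes 120 N, or if a joint passes its speed limit or range.

ROBOT

A 6-joint arm with a two-finger parallel gripper is mounted at the origin on the work surface. World frame = base frame: x ahead of the robot, y to its left, z up, the work surface at z = 0. Lengths are in m, angles in rad, forces in N, time in s.
With the tool pointing down it reaches from about 0.275 to 0.825 m from the base axis. Payload 4.9 kg.
Tool frame: the origin (TCP) lies midway between the tips of the shut fingers; the grasp point (between the pads) lies 19 mm behind it; z points along the fingers, y is the direction in which the jaws open and shut (so a half turn about z gives the same grasp; the last joint's range is limited). The gripper opens to 85 mm and grips with 20 to 120 N. Pads are 22 mm wide; open, the fingers measure 114 mm over their backs; the gripper's body (76 mm by 85 mm) begins 54 mm behind the grasp point. The pads swing forward as they close: fully open they stand 13 mm farther back than shut.
Start: joints at [-1.364, 0.326, -0.193, 1.052, 0, 1.437], TCP at [0.184, -0.518, 0.231] pointing down, gripper open.
Joint ranges: [-2.65, 2.65], [-0.97, 1.79], [-1.3, 1.35], [-1.93, 2.1], [-1.47, 1.37], [-3.14, 3.14]. Speed limits (rad/s): [2.57, 2.57, 3.14, 3.14, 3.14, 3.14].

INTERFACE

Orientations are given as a rotation vector (axis times angle).
In Python, from cell import robot gives the robot as it stands. The module is installed in compiled form; this text tells all that it offers.
- The arm moves only by the tool step_arm, never from a script. Its argument "rows" is one flat list of numbers, 7 for each row, row after row: the shift along the world's x, y, z in mm, then the turn, a rotation vector about the world's x, y, z in rad, then the finger opening in mm, from 0 to 85.4. In form: [tx, ty, tz, wx, wy, wz, claw, tx, ty, tz, wx, wy, wz, claw, ...]. A call has 1 to 8 rows; each row shifts and turns the pose as measured when the row begins; what a row does not reach is not made up. A row lasts 1/8 s, in which the tool goes at most 62.5 mm and 10.7 degrees, less where a joint would pass 70% of its speed; a pose out of reach is approached as far as the arm can. A call is refused whole if a number of a shift passes 62.5 or a number of a turn 0.188, either way. A call with a gripper value outside its range is refused whole. The fingers move at their own pace and stop on an object; "newtons" is the grip in N (left out, the last holds). Time passes only in rows, so rows that do not move let the fingers close. It gives the time, the measured TCP pose, the force and the opening at its end, in the units of the state.
- robot.sense(): the state, without advancing time (a new reading comes with each control period).
- robot.snapshot(name): name is "scene" or "top" or "wrist"; returns a dict with "image" (400x640x3 uint8, red, green, blue), "z_map" (400x640 float32, m along the optical axis (not along the pixel's ray), 0 where there is no reading), "camera_matrix" (3x3 intrinsics, pixels), "camera_from_world" (4x4, takes a point from world to camera coordinates). Camera axes: x right, y up, looking along -z (the intrinsics and any distortion apply to the point x, -y, -z); pixel columns grow to the right and rows downward; lengths in m; the calibration is good to about 2 mm. The wrist camera is an equidistant fisheye: a pixel r from the principal point sees the ray r / f radians off the axis. A picture is of the moment at which its call begins.
- robot.close_job(): hands the job in, once; it reports no verdict.
The state is a dict: "time_s": time; "qpos": joint angles; "joint_velocities": joint speeds; "effort": joint torques, N m; "ee_pos": TCP position; "eef_rot": TCP orientation; "force": force on the tool from outside, world axes, zero at the start; "ft_torque": the same for the moment, N m; "finger_gap": opening from 0.0 (shut) to 1.0 (fully open).
Only numpy, scipy, OpenCV 4.12 (cv2) and the standard library are available. Lean on these libraries where they do the work, as an engineer would, in place of code of your own. Each camera call takes 0.05 s, during which the arm holds its last target. There are 200 camera calls.

## Working session

There is one attempt and no reset: what is moved stays moved. The work goes in short steps, Python scripts to look and compute and a tool call to move; the robot and the scene stay as the last step left them, time stands still between calls to the robot, and variables do not carry over. Pictures are saved under pics/ and viewed, about 8 in all and at most 12, crops included, and the job is handed in when it is done.

Besides the shell and the picture viewer there is one more tool, called after "Call:" by a JSON object that holds its "name" and its "arguments". step_arm: Moves the arm, as the interface text tells. Its arguments: {"type":"object","properties":{"rows":{"type":"array","items":{"type":"number"}},"newtons":{"type":"number"}},"required":["rows"]}

```bash
mkdir -p pics
cat > h.py <<'E'
import numpy as np, cv2
from cell import robot
def snap(n,f=None):
    s=robot.snapshot(n)
    if f: cv2.imwrite('pics/'+f,s['image'][:,:,::-1])
    return s
def pts(s):
    "world point per pixel from z_map (pinhole)"
    K=s['camera_matrix'];T=np.linalg.inv(s['camera_from_world']);z=s['z_map']
    v,u=np.mgrid[:z.shape[0],:z.shape[1]]
    P=np.stack([(u-K[0,2])/K[0,0]*z,-(v-K[1,2])/K[1,1]*z,-z],-1)
    return P@T[:3,:3].T+T[:3,3]
E
python3 - <<'E'
from h import *
a=snap('scene','s1.png');b=snap('top','t1.png')
np.savez('a.npz',P=pts(a),I=a['image']);np.savez('b.npz',P=pts(b),I=b['image'])
print(robot.sense())
for s in(a,b): print(s['camera_matrix'],np.linalg.inv(s['camera_from_world']).round(3))
E
```

```text
{'time_s': 0.1, 'qpos': array([-1.36423146e+00,  3.26916427e-01, -1.93466557e-01,  1.05201996e+00,
        2.03362281e-05,  1.43657600e+00]), 'joint_velocities': array([ 1.46238987e-03, -1.38438079e-03,  1.16948111e-03,  2.57924885e-05,
       -2.23810507e-03, -2.94956113e-04]), 'effort': array([ 8.75141468e-04, -4.44237185e+01,  2.63039106e+01,  7.85083277e-03,
       -1.36122858e-04, -1.11090290e-05]), 'ee_pos': array([ 0.18372305, -0.51785307,  0.23056132]), 'eef_rot': array([-3.09451392e+00, -5.32445180e-01,  5.93133030e-05]), 'force': array([0.68775906, 0.36548929, 0.45170161]), 'ft_torque': array([-0.03033062, -0.02959698,  0.01531363]), 'finger_gap': 0.9987194686144718}
[[473.16885388   0.         318.92711083]
 [  0.         473.16885388 205.56188345]
 [  0.           0.           1.        ]] [[-0.564 -0.703  0.434  1.193]
 [ 0.826 -0.484  0.29   0.323]
 [ 0.006  0.522  0.853  1.369]
 [ 0.     0.     0.     1.   ]]
[[392.72686919   0.         314.68678329]
 [  0.         392.72686919 196.93578717]
 [  0.           0.           1.        ]] [[ 0.022  0.992 -0.128  0.411]
 [-1.     0.022  0.003 -0.079]
 [ 0.006  0.128  0.992  1.317]
 [ 0.     0.     0.     1.   ]]
```

View pics/s1.png

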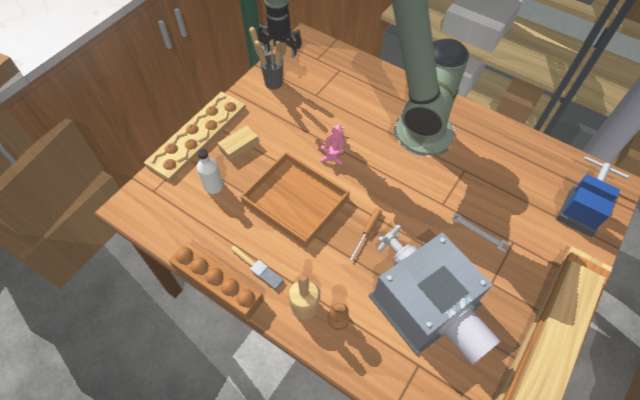

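View pics/t1.png

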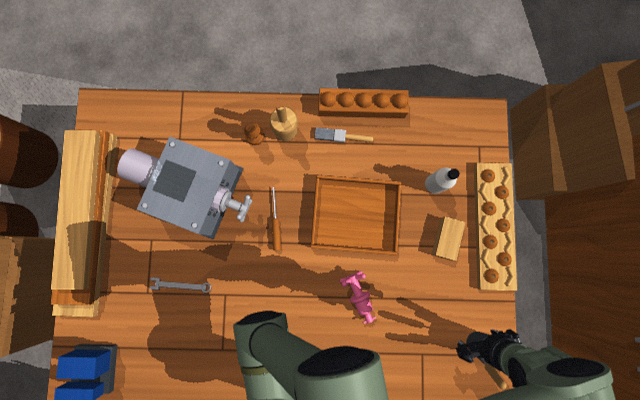

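The plug is the steel cross handle in the trap's side at top (240,207), scene (390,238). The pink look-alike is at top (358,298), scene (333,145), and isn't the one. The tray is at top (357,214). Next I'll measure both and check the plug in a crop.

Run:
```python
from h import *
b=np.load('b.npz');P=b['P'];I=b['I'];a=np.load('a.npz');A=a['P']
def rect(m,n,P):
    q=P[m]; r=cv2.minAreaRect(q[:,:2].astype(np.float32)*1000); print(n,len(q),np.round(r[0],1),np.round(r[1],1),round(r[2],2),'z',np.median(q[:,2]).round(4)); return r
for P_,n,(u0,u1,v0,v1) in((P,'top',(120,250,130,245)),(A,'scene',(365,500,230,355))):
    m=np.zeros(P_.shape[:2],bool);m[v0:v1,u0:u1]=1
    t=m&(abs(P_[...,2]-.155)<.006)
    t=cv2.morphologyEx(t.astype(np.uint8),cv2.MORPH_OPEN,np.ones((5,5)))>0
    rect(t,'trap '+n,P_)
for P_,n,(u0,u1,v0,v1) in((P,'top',(300,412,165,262)),(A,'scene',(235,355,145,245))):
    m=np.zeros(P_.shape[:2],bool);m[v0:v1,u0:u1]=1
    r=rect(m&(abs(P_[...,2]-.045)<.006),'tray rim '+n,P_); print(cv2.boxPoints(r).round())
# plug pts
for P_,n,(u0,u1,v0,v1) in((P,'top',(222,258,185,230)),(A,'scene',(372,405,220,262))):
    m=np.zeros(P_.shape[:2],bool);m[v0:v1,u0:u1]=1
    q=P_[m&(P_[...,2]>.06)&(P_[...,2]<.2)]; print(n,len(q),q.min(0).round(3),q.max(0).round(3))
# other objects heights
for n,(u,v) in dict(mallet=(284,110),spindle=(254,130),glue=(450,178),gouge=(276,235),gougetip=(273,192),wrench=(180,286)).items(): print(n,P[v,u].round(3))
c=cv2.resize(I[160:260,160:300,::-1],None,fx=5,fy=5,interpolation=cv2.INTER_CUBIC)
d=cv2.resize(a['I'][205:285,350:460,::-1],None,fx=4,fy=4,interpolation=cv2.INTER_CUBIC)
cv2.imwrite('pics/c1.png',c)
```

```text
trap top 4797 [588.5 301.8] [220.5 240.5] 70.31 z 0.1559
trap scene 5317 [592.5 305.2] [207.7 242.2] 70.04 z 0.1546
tray rim top 928 [ 523.6 -218.6] [280.1 240.2] 86.53 z 0.0446
[[ 395. -351.]
 [ 635. -366.]
 [ 652.  -86.]
 [ 412.  -72.]]
tray rim scene 873 [ 506.7 -241.9] [420.8 361. ] 43.78 z 0.0436
[[ 230. -257.]
 [ 480. -518.]
 [ 783. -227.]
 [ 534.   34.]]
top 490 [0.488 0.114 0.067] [0.601 0.21  0.158]
scene 485 [0.493 0.111 0.075] [0.597 0.21  0.159]
mallet [0.806 0.012 0.214]
spindle [0.78  0.116 0.094]
glue [ 0.624 -0.482  0.175]
gouge [0.449 0.041 0.024]
gougetip [0.592 0.057 0.012]
wrench [0.277 0.35  0.006]
```

View pics/c1.png

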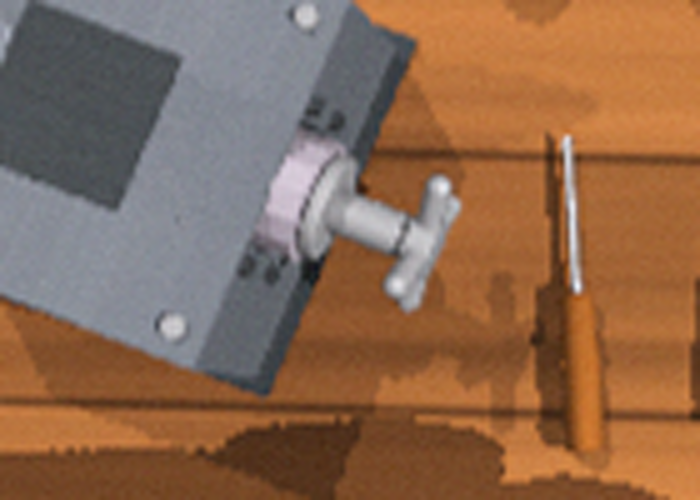

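Crop: the grey steel plug with four arms sits in the aluminium collar. The flange is at crop (330,205), the neck at (375,220) and the arms at (425,240), so this is the plug meant. Now I'll fit its axis.

Run:
```python
from h import *
th=np.radians(70.2);p=np.array([np.cos(th),np.sin(th)]);x=np.array([p[1],-p[0]])
c=np.array([.590,.303])
for f,(u0,u1,v0,v1) in(('b.npz',(205,258,180,232)),('a.npz',(372,420,220,275))):
    P=np.load(f)['P'][v0:v1,u0:u1].reshape(-1,3);P=P[P[:,2]>.06]
    L=np.c_[(P[:,:2]-c)@x,(P[:,:2]-c)@p,P[:,2]]
    L=L[(L[:,1]<-102)|(L[:,1]<-.1)]
    print(f,len(L),'ymin',L[:,1].min().round(4))
    for lo,hi,n in((-.2,-.18,'arms'),(-.178,-.158,'neck1'),(-.16,-.14,'neck'),(-.13,-.122,'flange'),(-.117,-.104,'collar')):
        q=L[(L[:,1]>lo)&(L[:,1]<hi)]
        if len(q): print(n,len(q),'x',q[:,0].min().round(4),q[:,0].max().round(4),'ztop',np.percentile(q[:,2],97).round(4),'x@top',q[q[:,2]>np.percentile(q[:,2],85)][:,0].mean().round(4))
    # circle fit of neck cross section, r=14 fixed
    from scipy.optimize import least_squares
    for lo,hi,r in((-.176,-.135,.014),(-.129,-.122,.034),(-.118,-.103,.039)):
        q=L[(L[:,1]>lo)&(L[:,1]<hi)]
        s=least_squares(lambda a:np.hypot(q[:,0]-a[0],q[:,2]-a[1])-r,[0,.115],loss='soft_l1',f_scale=.001)
        print('fit',r,s.x.round(4),np.median(abs(s.fun)).round(4))
```

```text
b.npz 601 ymin -0.4203
arms 149 x -0.0426 0.0389 ztop 0.154 x@top -0.006
neck1 74 x -0.0419 0.0354 ztop 0.1496 x@top -0.0021
neck 59 x -0.0155 0.012 ztop 0.1291 x@top -0.001
flange 70 x -0.0295 0.0276 ztop 0.1471 x@top 0.0007
collar 123 x -0.0395 0.0357 ztop 0.1556 x@top -0.0019
fit 0.014 [-0.0017  0.1134] 0.0016
fit 0.034 [-0.0028  0.0979] 0.0073
fit 0.039 [-0.0017  0.113 ] 0.0028
a.npz 546 ymin -0.1916
arms 115 x -0.0375 0.0434 ztop 0.1526 x@top -0.0128
neck1 127 x -0.0378 0.0363 ztop 0.1452 x@top -0.0008
neck 64 x -0.0088 0.0161 ztop 0.1295 x@top 0.0037
flange 24 x -0.0263 0.034 ztop 0.1488 x@top 0.0051
collar 93 x -0.0296 0.041 ztop 0.1554 x@top 0.0055
fit 0.014 [0.0002 0.1119] 0.0016
fit 0.034 [0.0004 0.111 ] 0.0013
fit 0.039 [-0.      0.1126] 0.0022
```

Call:
{"name": "step_arm", "arguments": {"rows": [25, 50, 10, 0, 0, 0.074, 85, 25, 50, 10, 0, 0, 0.074, 85, 25, 50, 0, 0, 0, 0.074, 85, 25, 50, 0, 0, 0, 0.074, 85, 25, 50, 0, 0, 0, 0.074, 85, 25, 50, 0, 0, 0, 0.074, 85, 25, 50, 0, 0, 0, 0.074, 85, 25, 50, 0, 0, 0, 0.074, 85], "newtons": 80}}

```text
time_s: 1.1
ee_pos: [0.3856, -0.1077, 0.2484]
eef_rot: [-2.796, -1.425, -0.001]
force: [1.2, 0.1, -0.5]
finger_gap: 0.999
```

Call:
{"name": "step_arm", "arguments": {"rows": [25, 44, -2, 0, 0, 0.047, 85, 25, 44, -2, 0, 0, 0.047, 85, 25, 44, -2, 0, 0, 0.047, 85, 25, 44, -2, 0, 0, 0.047, 85, 25, 44, -2, 0, 0, 0.047, 85, 25, 45, -2, 0, 0, 0.047, 85, 0, 0, 0, 0, 0, 0, 85]}}

```text
time_s: 1.98
ee_pos: [0.5388, 0.1704, 0.2338]
eef_rot: [-2.553, -1.825, 0.003]
force: [0.4, -0.6, 0.0]
finger_gap: 0.993
```

```bash
cat >> h.py <<'E'
from scipy.spatial.transform import Rotation as R
th=np.radians(70.2);p=np.array([np.cos(th),np.sin(th),0]);px=np.array([p[1],-p[0],0]);A0=np.array([.5373,.1593,.114])
def st():
    "tool position in plug frame (mm): x,y,z rel A0; tool-z tilt angle; tool x dot p"
    s=robot.sense();M=R.from_rotvec(s['eef_rot']).as_matrix();d=(s['ee_pos']-A0)*1000
    print('t',s['time_s'],'rel',np.round([d@px,d@p,d[2]],1),'tcp',s['ee_pos'].round(4),'toolang',np.degrees(np.arctan2(-M[2,2],-M[:,2]@px)).round(1),'xp',(M[:,0]@p).round(4),'zp',(M[:,2]@p).round(4),'F',s['force'].round(1),'T',s['ft_torque'].round(2),'q',s['qpos'].round(2),'gap',round(s['finger_gap']*85.4,1))
    return s,M
E
python3 - <<'E'
from h import *
st(); snap('wrist','w1.png'); b=snap('top'); cv2.imwrite('pics/t2.png',cv2.resize(b['image'][150:260,160:320,::-1],None,fx=4,fy=4))
E
```

```text
t 1.975 rel [ -2.3  11.  119.8] tcp [0.5388 0.1704 0.2338] toolang 89.8 xp 0.9999 zp 0.0001 F [ 0.4 -0.6  0. ] T [-0.05  0.07 -0.04] q [ 0.17  0.36 -0.14  1.07  0.    2.08] gap 84.8
```

View pics/w1.png

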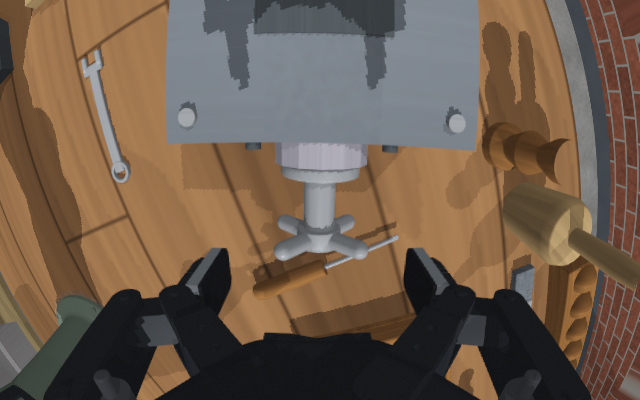

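Wrist view: the neck runs vertically at (320,205), centred between the pads at (218,265) and (420,265). The flange is at (320,172) and the hub at (320,240). I'll check the offsets by ray.

Run:
```python
from h import *
s=snap('wrist');K=s['camera_matrix'];T=np.linalg.inv(s['camera_from_world'])
def ray(u,v,z):
    a=np.array([u-K[0,2],v-K[1,2]]);r=np.hypot(*a);t=r/K[0,0]
    d=np.r_[a[0]/r*np.sin(t),-a[1]/r*np.sin(t),-np.cos(t)];d=T[:3,:3]@d;o=T[:3,3]
    w=o+d*(z-o[2])/d[2];e=(w-A0)*1000;return np.round([e@px,e@p],1)
for n,u,v,z in(('neck L@arms',306,212,.114),('neck R',334,212,.114),('neck/flange',320,180,.128),('flange L',282,172,.115),('flange R',358,172,.115),('collar L',276,155,.115),('collar R',367,155,.115),('trap edge L',167,143,.155),('trap edge R',475,150,.155),('hub/neck',320,222,.134),('hub end',320,250,.115)): print(n,ray(u,v,z))
print(K[0],T[:3,3])
```

```text
neck L@arms [-11.9  -9.5]
neck R [13.1 -9.2]
neck/flange [ 0.1 23. ]
flange L [-32.6  26.8]
flange R [32.8 27.7]
collar L [-37.7  41.6]
collar R [40.  42.7]
trap edge L [-118.8   58.1]
trap edge R [120.6  56.2]
hub/neck [  0.5 -11.4]
hub end [  1.2 -46.4]
[309.70691629   0.         316.89485353] [0.56194434 0.23424925 0.37576642]
```

Call:
{"name": "step_arm", "arguments": {"rows": [-1.5, -12, 0, 0, 0, 0, 85, 0, 0, -35, 0, 0, 0, 85, 0, 0, -35, 0, 0, 0, 85, 0, 0, -35, 0, 0, 0, 85, 0, 0, -32, 0, 0, 0, 85, 0, 0, 0, 0, 0, 0, 85]}}

```text
time_s: 2.88
ee_pos: [0.5341, 0.144, 0.0975]
eef_rot: [2.571, 1.804, -0.002]
force: [-0.4, -0.1, 0.7]
finger_gap: 0.992
```

```bash
python3 -c "
from h import *
st()"
```

```text
t 2.875 rel [  2.1 -15.5 -16.5] tcp [0.5341 0.144  0.0975] toolang 90.0 xp 1.0 zp -0.0015 F [-0.4 -0.1  0.7] T [0.01 0.03 0.01] q [ 0.13  0.46 -0.37  0.75 -0.    2.05] gap 84.8
```

Call:
{"name": "step_arm", "arguments": {"rows": [3.3, 14, 0, 0, 0, 0, 85, 0, 0, 0, 0, 0, 0, 85, 0, 0, 0, 0, 0, 0, 85]}}

```text
time_s: 3.25
ee_pos: [0.5401, 0.158, 0.1017]
eef_rot: [2.571, 1.8, 0.007]
force: [-0.5, 0.1, 0.0]
finger_gap: 0.993
```

```bash
python3 -c "
from h import *
st()"
```

```text
t 3.25 rel [  3.1  -0.3 -12.3] tcp [0.5401 0.158  0.1017] toolang 90.3 xp 1.0 zp 0.0013 F [-0.5  0.1  0. ] T [ 0.03 -0.    0.05] q [ 0.15  0.46 -0.34  0.76 -0.    2.07] gap 84.8
```

Call:
{"name": "step_arm", "arguments": {"rows": [-2.5, 0.5, -4.5, 0, 0, 0, 85, 0, 0, 0, 0, 0, 0, 50, 0, 0, 0, 0, 0, 0, 20, 0, 0, 0, 0, 0, 0, 15, 0, 0, 0, 0, 0, 0, 15, 0, 0, 0, 0, 0, 0, 15], "newtons": 80}}

```text
time_s: 4.0
ee_pos: [0.5375, 0.1589, 0.0983]
eef_rot: [2.57, 1.8, 0.008]
force: [-0.9, 0.7, 0.9]
finger_gap: 0.303
```

Run:
```python
from h import *
s,M=st()
# rows to rotate tool about the plug axis by 10 deg steps, TCP 16 mm beyond the axis, backing out .83 mm/row; +toolang
w=-p*np.radians(10); print('w',w.round(3))
a=90
for k in range(9):
    f=lambda a:16*(-np.cos(np.radians(a))*px-np.sin(np.radians(a))*np.array([0,0,1]))
    print(a,(f(a+10)-f(a)-p*.833).round(1)); a+=10
```

```text
t 4.0 rel [  0.3  -0.3 -15.7] tcp [0.5375 0.1589 0.0983] toolang 90.4 xp 1.0 zp 0.002 F [-0.9  0.7  0.9] T [ 0.01  0.15 -0.03] q [ 0.16  0.46 -0.35  0.75 -0.    2.08] gap 25.9
w [-0.059 -0.164 -0.   ]
90 [ 2.3 -1.7  0.2]
100 [ 2.3 -1.7  0.7]
110 [ 2.1 -1.6  1.2]
120 [ 1.9 -1.6  1.6]
130 [ 1.6 -1.5  2. ]
140 [ 1.2 -1.3  2.3]
150 [ 0.8 -1.2  2.5]
160 [ 0.4 -1.   2.7]
170 [-0.1 -0.9  2.8]
```

Call:
{"name": "step_arm", "arguments": {"rows": [2.3, -1.7, 0.2, -0.059, -0.164, 0, 15, 2.3, -1.7, 0.7, -0.059, -0.164, 0, 15, 2.1, -1.6, 1.2, -0.059, -0.164, 0, 15, 1.9, -1.6, 1.6, -0.059, -0.164, 0, 15]}}

```text
time_s: 4.5
ee_pos: [0.5453, 0.1535, 0.1026]
eef_rot: [2.064, 1.446, 0.539]
force: [1.4, 0.5, -5.0]
finger_gap: 0.299
```

```bash
python3 -c "
from h import *
st()"
```

```text
t 4.5 rel [  9.5  -2.8 -11.4] tcp [0.5453 0.1535 0.1026] toolang 130.2 xp 1.0 zp 0.0069 F [ 1.4  0.5 -5. ] T [0.44 1.13 0.06] q [ 0.37  0.32 -0.94 -0.26 -0.43  2.16] gap 25.5
```

Call:
{"name": "step_arm", "arguments": {"rows": [1.6, -1.5, 2, -0.059, -0.164, 0, 15, 1.2, -1.3, 2.3, -0.059, -0.164, 0, 15, 0, 0, 0, 0, 0, 0, 15]}}

```text
time_s: 4.88
ee_pos: [0.549, 0.1511, 0.1038]
eef_rot: [1.851, 1.299, 0.691]
force: [-1.2, -0.3, 3.8]
finger_gap: 0.298
```

Run:
```python
from h import *
st()
s=snap('wrist'); b=snap('scene')
c=cv2.resize(b['image'][200:300,340:480,::-1],(560,400),interpolation=cv2.INTER_CUBIC)
w=cv2.resize(s['image'][:,:,::-1],(640,400))[:,200:440]
cv2.imwrite('pics/v3.png',np.hstack([c,w]))
```

```text
t 4.875 rel [ 13.8  -3.7 -10.2] tcp [0.549  0.1511 0.1038] toolang 145.5 xp 1.0 zp 0.0054 F [-1.2 -0.3  3.8] T [ 0.56  0.14 -0.09] q [ 0.45  0.48 -1.11 -0.82 -0.63  2.1 ] gap 25.5
```

View pics/v3.png

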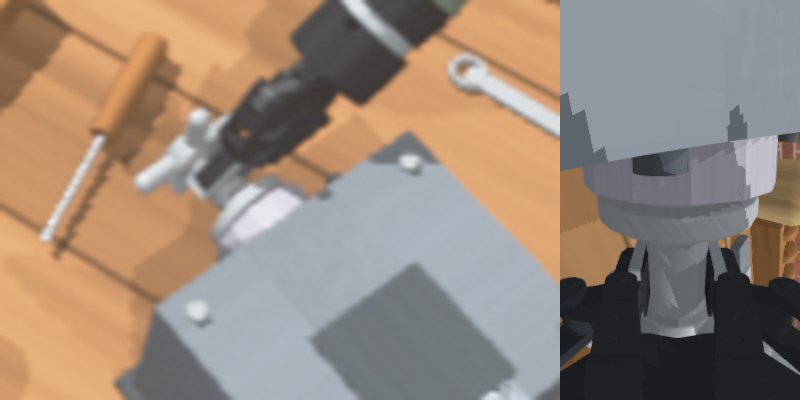

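The plug turned with the fingers: the arms show rotated and the flange is slightly off the collar. Now I'll open, swing back to about 60° and regrip.

```bash
cat >> h.py <<'E'
def arc(a0,a1,n,back=0,r=16,cor=(0,0,0)):
    f=lambda a:r*(-np.cos(np.radians(a))*px-np.sin(np.radians(a))*np.array([0,0,1]))
    A=np.linspace(a0,a1,n+1);w=-p*np.radians((a1-a0)/n)
    print('w',w.round(3))
    for i in range(n): print((f(A[i+1])-f(A[i])-p*back/n+np.array(cor)/n).round(1).tolist())
E
python3 -c "
from h import *
arc(145.5,60.5,8)"
```

```text
w [0.063 0.174 0.   ]
[-1.8, 0.6, -2.3]
[-2.1, 0.8, -1.9]
[-2.4, 0.9, -1.4]
[-2.6, 1.0, -0.9]
[-2.8, 1.0, -0.4]
[-2.8, 1.0, 0.2]
[-2.7, 1.0, 0.7]
[-2.5, 0.9, 1.2]
```

Call:
{"name": "step_arm", "arguments": {"rows": [0, 0, 0, 0, 0, 0, 65, 0, 0, 0, 0, 0, 0, 65, 0, 0, 0, 0, 0, 0, 65]}}

```text
time_s: 5.35
ee_pos: [0.5498, 0.1513, 0.104]
eef_rot: [1.852, 1.301, 0.689]
force: [0.8, -0.2, -0.0]
finger_gap: 0.761
```

Call:
{"name": "step_arm", "arguments": {"rows": [-1.8, 0.6, -2.3, 0.063, 0.174, 0, 65, -2.1, 0.8, -1.9, 0.063, 0.174, 0, 65, -2.4, 0.9, -1.4, 0.063, 0.174, 0, 65, -2.6, 1, -0.9, 0.063, 0.174, 0, 65, -2.8, 1, -0.4, 0.063, 0.174, 0, 65, -2.8, 1, 0.2, 0.063, 0.174, 0, 65, -2.7, 1, 0.7, 0.063, 0.174, 0, 65, 0, 0, 0, 0, 0, 0, 65]}}

```text
time_s: 6.35
ee_pos: [0.5368, 0.1578, 0.0957]
eef_rot: [-2.404, -1.69, 0.179]
force: [-0.8, 0.3, 0.1]
finger_gap: 0.762
```

```bash
python3 -c "
from h import *
st()"
```

```text
t 6.35 rel [  0.   -1.6 -18.3] tcp [0.5368 0.1578 0.0957] toolang 76.7 xp 0.9999 zp 0.0138 F [-0.8  0.3  0.1] T [-0.05 -0.22  0.02] q [ 0.09  0.61 -0.13  1.03  0.11  2.  ] gap 65.1
```

Call:
{"name": "step_arm", "arguments": {"rows": [-4.8, 0.2, 2.6, 0.063, 0.175, 0, 65, -4.8, 0.2, 2.6, 0.063, 0.175, 0, 65, 0, 0, 0, 0, 0, 0, 65, 0, 0, 0, 0, 0, 0, 65]}}

```text
time_s: 6.85
ee_pos: [0.5228, 0.16, 0.0981]
eef_rot: [-2.129, -1.499, 0.453]
force: [0.3, -0.4, 0.3]
finger_gap: 0.755
```

```bash
python3 -c "
from h import *
st()
"
```

```text
t 6.85 rel [-13.9  -4.2 -15.9] tcp [0.5228 0.16   0.0981] toolang 55.4 xp 0.9999 zp 0.0112 F [ 0.3 -0.4  0.3] T [-0.14 -0.46  0.01] q [0.04 0.87 0.21 1.48 0.22 1.89] gap 64.5
```

Call:
{"name": "step_arm", "arguments": {"rows": [4.5, -1.6, 2.7, 0, 0, 0, 65, 0, 0, 0, 0, 0, 0, 40, 0, 0, 0, 0, 0, 0, 15, 0, 0, 0, 0, 0, 0, 15, 0, 0, 0, 0, 0, 0, 15, 0, 0, 0, 0, 0, 0, 15]}}

```text
time_s: 7.6
ee_pos: [0.5299, 0.1586, 0.1064]
eef_rot: [-2.14, -1.516, 0.437]
force: [0.2, -1.3, -2.4]
finger_gap: 0.297
```

```bash
python3 -c "
from h import *
st()
arc(55,143,9,7.5)"
```

```text
t 7.6 rel [-6.8 -3.1 -7.6] tcp [0.5299 0.1586 0.1064] toolang 56.6 xp 0.9999 zp 0.0111 F [ 0.2 -1.3 -2.4] T [-0.51 -1.03  0.05] q [0.04 0.86 0.22 1.48 0.22 1.88] gap 25.4
w [-0.058 -0.161 -0.   ]
[1.9, -1.6, -1.4]
[2.1, -1.7, -0.9]
[2.2, -1.7, -0.5]
[2.3, -1.7, -0.0]
[2.3, -1.7, 0.4]
[2.1, -1.7, 0.9]
[2.0, -1.6, 1.3]
[1.7, -1.5, 1.7]
[1.4, -1.4, 2.0]
```

Call:
{"name": "step_arm", "arguments": {"rows": [0, 0, 0, 0, 0, 0, 50, 0, 0, 0, 0, 0, 0, 50, -3.1, 1.1, -5, 0, 0, 0, 50, 0, 0, 0, 0, 0, 0, 50, 0, 0, 0, 0, 0, 0, 15, 0, 0, 0, 0, 0, 0, 15, 0, 0, 0, 0, 0, 0, 15, 0, 0, 0, 0, 0, 0, 15]}}

```text
time_s: 8.6
ee_pos: [0.5274, 0.16, 0.1015]
eef_rot: [-2.14, -1.517, 0.435]
force: [1.3, -0.3, -1.1]
finger_gap: 0.299
```

```bash
python3 -c "
from h import *
st()"
```

```text
t 8.6 rel [ -9.5  -2.7 -12.5] tcp [0.5274 0.16   0.1015] toolang 56.6 xp 0.9999 zp 0.0123 F [ 1.3 -0.3 -1.1] T [-0.37 -0.9   0.08] q [0.04 0.86 0.21 1.47 0.22 1.89] gap 25.5
```

Good: 15.7 mm deep. Stroke 2.

Call:
{"name": "step_arm", "arguments": {"rows": [1.9, -1.6, -1.4, -0.058, -0.161, 0, 15, 2.1, -1.7, -0.9, -0.058, -0.161, 0, 15, 2.2, -1.7, -0.5, -0.058, -0.161, 0, 15, 2.3, -1.7, 0, -0.058, -0.161, 0, 15, 2.3, -1.7, 0.4, -0.058, -0.161, 0, 15, 2.1, -1.7, 0.9, -0.058, -0.161, 0, 15, 2, -1.6, 1.3, -0.058, -0.161, 0, 15, 1.7, -1.5, 1.7, -0.058, -0.161, 0, 15]}}

```text
time_s: 9.6
ee_pos: [0.5439, 0.1465, 0.1024]
eef_rot: [1.993, 1.412, 0.598]
force: [7.1, 0.9, -7.1]
finger_gap: 0.302
```

```bash
python3 -c "
from h import *
st()"
```

```text
t 9.6 rel [ 10.5  -9.9 -11.6] tcp [0.5439 0.1465 0.1024] toolang 135.0 xp 0.9999 zp 0.0171 F [ 7.1  0.9 -7.1] T [ 0.31  0.75 -0.28] q [ 0.38  0.35 -1.02 -0.45 -0.47  2.12] gap 25.8
```

Call:
{"name": "step_arm", "arguments": {"rows": [1.4, -1.4, 2, -0.058, -0.161, 0, 15, 0, 0, 0, 0, 0, 0, 15, 0, 0, 0, 0, 0, 0, 60, 0, 0, 0, 0, 0, 0, 60, 0, 0, 0, 0, 0, 0, 60]}}

```text
time_s: 10.22
ee_pos: [0.5454, 0.146, 0.1015]
eef_rot: [1.893, 1.348, 0.664]
force: [-0.3, -0.7, 0.9]
finger_gap: 0.704
```

```bash
python3 -c "
from h import *
s,M=st(); d=(s['ee_pos']-A0)*1000
a=np.degrees(np.arctan2(-M[2,2],-M[:,2]@px))
t=16*(-np.cos(np.radians(a))*px-np.sin(np.radians(a))*np.array([0,0,1])); print('cor',(t-d+p*(d@p)).round(1))
arc(a,60,8)"
```

```text
t 10.225 rel [ 12.1  -9.8 -12.5] tcp [0.5454 0.146  0.1015] toolang 141.9 xp 0.9999 zp 0.0163 F [-0.3 -0.7  0.9] T [0.24 0.75 0.02] q [ 0.42  0.43 -1.1  -0.71 -0.56  2.09] gap 60.2
cor [ 0.4 -0.2  2.6]
w [0.061 0.168 0.   ]
[-1.8, 0.7, -2.1]
[-2.2, 0.8, -1.7]
[-2.4, 0.9, -1.3]
[-2.6, 0.9, -0.8]
[-2.7, 1.0, -0.3]
[-2.7, 1.0, 0.2]
[-2.6, 0.9, 0.7]
[-2.4, 0.9, 1.2]
```

Call:
{"name": "step_arm", "arguments": {"rows": [-1.8, 0.7, -1, 0.061, 0.168, 0, 60, -2.2, 0.8, -1.2, 0.061, 0.168, 0, 60, -2.4, 0.9, -0.8, 0.061, 0.168, 0, 60, -2.6, 0.9, -0.8, 0.061, 0.168, 0, 60, -2.7, 1, -0.3, 0.061, 0.168, 0, 60, -2.7, 1, 0.2, 0.061, 0.168, 0, 60, -2.6, 0.9, 0.7, 0.061, 0.168, 0, 60, -2.4, 0.9, 1.2, 0.061, 0.168, 0, 60]}}

```text
time_s: 11.22
ee_pos: [0.5261, 0.1548, 0.104]
eef_rot: [-2.219, -1.565, 0.341]
force: [0.4, 1.1, -1.2]
finger_gap: 0.703
```

Call:
{"name": "step_arm", "arguments": {"rows": [-2.2, 0.9, 1.5, 0.061, 0.168, 0, 60, 0, 0, 0, 0, 0, 0, 60, 0, 0, 0, 0, 0, 0, 60]}}

```text
time_s: 11.6
ee_pos: [0.5244, 0.1543, 0.1022]
eef_rot: [-2.082, -1.456, 0.468]
force: [0.3, 0.7, 1.3]
finger_gap: 0.705
```

```bash
cat >> h.py <<'E'
def cor():
    s,M=st(); d=(s['ee_pos']-A0)*1000
    a=np.degrees(np.arctan2(-M[2,2],-M[:,2]@px))
    t=16*(-np.cos(np.radians(a))*px-np.sin(np.radians(a))*np.array([0,0,1])); print('cor',(t-d+p*(d@p)).round(1))
E
python3 -c "
from h import *
cor()"
```

```text
t 11.6 rel [-10.4  -9.1 -11.8] tcp [0.5244 0.1543 0.1022] toolang 52.0 xp 0.9995 zp 0.0319 F [0.3 0.7 1.3] T [-0.22 -0.57 -0.01] q [0.01 0.91 0.27 1.55 0.25 1.85] gap 60.2
cor [ 0.5 -0.2 -0.8]
```

Call:
{"name": "step_arm", "arguments": {"rows": [0, -1.6, -0.6, -0.022, 0.008, 0.018, 60, 0, 0, 0, 0, 0, 0, 40, 0, 0, 0, 0, 0, 0, 15, 0, 0, 0, 0, 0, 0, 15, 0, 0, 0, 0, 0, 0, 15, 0, 0, 0, 0, 0, 0, 15]}}

```text
time_s: 12.35
ee_pos: [0.5259, 0.1531, 0.1073]
eef_rot: [-2.093, -1.487, 0.49]
force: [0.7, -1.1, -5.1]
finger_gap: 0.297
```

```bash
python3 -c "
from h import *
cor()
arc(52,145,9,7.7)"
```

```text
t 12.35 rel [-8.6 -9.7 -6.7] tcp [0.5259 0.1531 0.1073] toolang 53.0 xp 0.9999 zp 0.0005 F [ 0.7 -1.1 -5.1] T [-0.6  -1.24 -0.04] q [0.02 0.9  0.28 1.56 0.22 1.86] gap 25.4
cor [-1.   0.4 -6.1]
w [-0.061 -0.17  -0.   ]
[2.0, -1.6, -1.6]
[2.2, -1.7, -1.1]
[2.4, -1.8, -0.6]
[2.4, -1.8, -0.1]
[2.4, -1.8, 0.4]
[2.3, -1.7, 0.9]
[2.1, -1.7, 1.4]
[1.8, -1.6, 1.8]
[1.5, -1.4, 2.2]
```

```bash
python3 -c "
from h import *
arc(53,145,9,7.7,r=11.5)"
```

```text
w [-0.06  -0.168 -0.   ]
[1.3, -1.4, -1.1]
[1.5, -1.5, -0.8]
[1.6, -1.5, -0.4]
[1.6, -1.5, -0.0]
[1.6, -1.5, 0.3]
[1.5, -1.5, 0.7]
[1.4, -1.4, 1.0]
[1.2, -1.3, 1.3]
[1.0, -1.3, 1.6]
```

Call:
{"name": "step_arm", "arguments": {"rows": [1.3, -1.4, -1.1, -0.06, -0.168, 0, 15, 1.5, -1.5, -0.8, -0.06, -0.168, 0, 15, 1.6, -1.5, -0.4, -0.06, -0.168, 0, 15, 1.6, -1.5, 0, -0.06, -0.168, 0, 15, 1.6, -1.5, 0.3, -0.06, -0.168, 0, 15, 1.5, -1.5, 0.7, -0.06, -0.168, 0, 15, 1.4, -1.4, 1, -0.06, -0.168, 0, 15, 1.2, -1.3, 1.3, -0.06, -0.168, 0, 15]}}

```text
time_s: 13.35
ee_pos: [0.5372, 0.1416, 0.1071]
eef_rot: [2.006, 1.419, 0.577]
force: [6.2, -0.6, -5.9]
finger_gap: 0.293
```

Call:
{"name": "step_arm", "arguments": {"rows": [1, -1.3, 1.6, -0.06, -0.168, 0, 15, 0, 0, 0, 0, 0, 0, 15]}}

```text
time_s: 13.6
ee_pos: [0.5392, 0.1405, 0.1062]
eef_rot: [1.904, 1.349, 0.648]
force: [2.8, -3.2, 0.2]
finger_gap: 0.296
```

Run:
```python
from h import *
cor()
s=snap('wrist'); b=snap('scene')
c=cv2.resize(b['image'][200:300,340:480,::-1],(560,400),interpolation=cv2.INTER_CUBIC)
cv2.imwrite('pics/v4.png',np.hstack([c,s['image'][:,200:440,::-1]]))
```

```text
t 13.6 rel [  8.1 -17.   -7.8] tcp [0.5392 0.1405 0.1062] toolang 141.2 xp 1.0 zp 0.0069 F [ 2.8 -3.2  0.2] T [ 0.11  0.11 -0.66] q [ 0.41  0.4  -1.1  -0.67 -0.56  2.1 ] gap 25.3
cor [ 4.1 -1.5 -2.2]
```

View pics/v4.png

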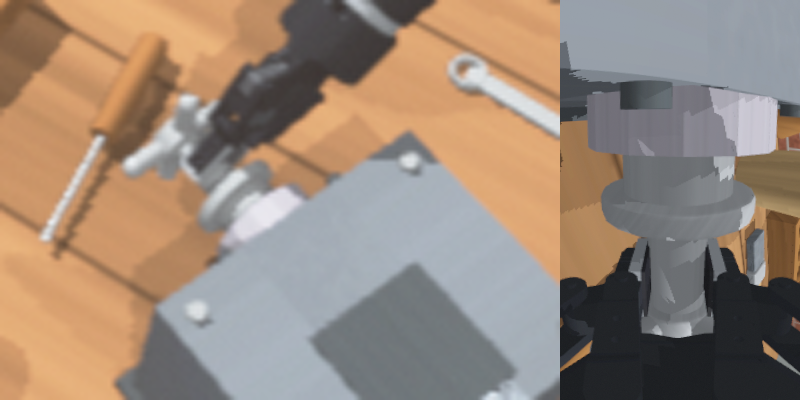

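The flange stands about 18 mm off the collar with the shank visible, after roughly 228° turned. I'll return to about 60°, regrip, add some 30° more and draw with the tool vertical.

Call:
{"name": "step_arm", "arguments": {"rows": [0, 0, 0, 0, 0, 0, 60, 0, 0, 0, 0, 0, 0, 60, 0, 0, 0, 0, 0, 0, 60, 4, -1.5, -2, 0, 0, 0, 60, -1.8, 0.7, -1.5, 0.061, 0.168, 0, 60, -2.2, 0.8, -1.2, 0.061, 0.168, 0, 60, -2.4, 0.9, -0.8, 0.061, 0.168, 0, 60, -2.6, 0.9, -0.8, 0.061, 0.168, 0, 60]}}

```text
time_s: 14.7
ee_pos: [0.5337, 0.1451, 0.0951]
eef_rot: [2.404, 1.721, 0.208]
force: [0.7, 0.6, -1.9]
finger_gap: 0.704
```

Call:
{"name": "step_arm", "arguments": {"rows": [-2.7, 1, -0.3, 0.061, 0.168, 0, 60, -2.7, 1, 0.2, 0.061, 0.168, 0, 60, -2.6, 0.9, 0.7, 0.061, 0.168, 0, 60, -2.4, 0.9, 1.2, 0.061, 0.168, 0, 60, 0, 0, 0, 0, 0, 0, 60, 0, 0, 0, 0, 0, 0, 60]}}

```text
time_s: 15.45
ee_pos: [0.5272, 0.1476, 0.0961]
eef_rot: [-2.194, -1.552, 0.372]
force: [-0.5, 0.3, 0.3]
finger_gap: 0.701
```

```bash
python3 -c "
from h import *
cor()"
```

```text
t 15.45 rel [ -5.5 -14.5 -17.9] tcp [0.5272 0.1476 0.0961] toolang 60.9 xp 0.9997 zp 0.0229 F [-0.5  0.3  0.3] T [-0.19 -0.38 -0.11] q [0.03 0.79 0.11 1.36 0.2  1.89] gap 59.9
cor [-2.2  0.8  3.9]
```

Call:
{"name": "step_arm", "arguments": {"rows": [-3.5, -3, 1, -0.016, 0.006, 0.013, 60, 0, 0, 0, 0, 0, 0, 40, 0, 0, 0, 0, 0, 0, 15, 0, 0, 0, 0, 0, 0, 15, 0, 0, 0, 0, 0, 0, 15, 0, 0, 0, 0, 0, 0, 15], "newtons": 100}}

```text
time_s: 16.2
ee_pos: [0.5242, 0.1452, 0.1019]
eef_rot: [-2.201, -1.58, 0.386]
force: [0.9, -0.8, -2.8]
finger_gap: 0.293
```

```bash
python3 -c "
from h import *
cor()
arc(60,91,3,2.5,r=14)"
```

```text
t 16.2 rel [ -7.5 -17.7 -12.1] tcp [0.5242 0.1452 0.1019] toolang 61.7 xp 0.9998 zp 0.0004 F [ 0.9 -0.8 -2.8] T [-0.48 -0.88  0.05] q [0.03 0.78 0.1  1.36 0.18 1.89] gap 25.0
cor [-0.1  0.  -2. ]
w [-0.061 -0.17  -0.   ]
[1.9, -1.6, -1.1]
[2.0, -1.6, -0.6]
[2.1, -1.6, -0.2]
```

Turn 30° more, then begin to draw slowly.

Call:
{"name": "step_arm", "arguments": {"rows": [1.9, -1.6, -1.1, -0.06, -0.168, 0, 15, 2, -1.6, -0.6, -0.06, -0.168, 0, 15, 2, -1.6, -0.2, -0.05, -0.14, 0, 15, 0, 0, 0, 0, 0, 0, 15, -2, -5.6, 0, 0, 0, 0, 15, -2, -5.6, 0, 0, 0, 0, 15]}}

```text
time_s: 16.95
ee_pos: [0.5252, 0.1287, 0.1004]
eef_rot: [2.544, 1.821, 0.021]
force: [2.8, -0.5, -5.3]
finger_gap: 0.29
```

```bash
python3 -c "
from h import *
cor()"
```

```text
t 16.95 rel [ -1.  -32.8 -13.6] tcp [0.5252 0.1287 0.1004] toolang 91.0 xp 0.9998 zp 0.0041 F [ 2.8 -0.5 -5.3] T [-0.14 -0.43 -0.23] q [ 0.11  0.42 -0.42  0.71 -0.    2.01] gap 24.8
cor [ 1.2 -0.4 -2.4]
```

Call:
{"name": "step_arm", "arguments": {"rows": [-2.7, -7.5, 0, 0, 0, 0, 15, -2.7, -7.5, 0, 0, 0, 0, 15, -2.7, -7.5, 0, 0, 0, 0, 15, -2.7, -7.5, 0, 0, 0, 0, 15, -2.7, -7.5, 0, 0, 0, 0, 15, -2.7, -7.5, 0, 0, 0, 0, 15, -2.7, -7.5, 0, 0, 0, 0, 15, -2.7, -7.5, 0, 0, 0, 0, 15]}}

```text
time_s: 17.95
ee_pos: [0.4993, 0.0643, 0.0985]
eef_rot: [2.55, 1.825, 0.012]
force: [-0.4, -0.3, -4.2]
finger_gap: 0.291
```

```bash
python3 -c "
from h import *
cor()"
```

```text
t 17.95 rel [  -3.6 -102.3  -15.5] tcp [0.4993 0.0643 0.0985] toolang 90.5 xp 0.9998 zp 0.0027 F [-0.4 -0.3 -4.2] T [-0.03  0.05  0.05] q [-0.02  0.37 -0.51  0.68 -0.    1.88] gap 24.8
cor [ 3.5 -1.3 -0.5]
```

Call:
{"name": "step_arm", "arguments": {"rows": [-3, -9, 0, 0, 0, 0, 15, -3, -9, 0, 0, 0, 0, 15, 0, -10, 20, 0, 0, 0, 15, 0, -20, 25, 0, 0, 0, 15, 0, -20, 15, 0, 0, 0, 15, 0, -10, 0, 0, 0, 0, 15, 0, 0, 0, 0, 0, 0, 15]}}

```text
time_s: 18.82
ee_pos: [0.491, -0.0184, 0.1593]
eef_rot: [2.551, 1.825, 0.01]
force: [0.0, 0.5, -3.4]
finger_gap: 0.292
```

Run:
```python
from h import *
st()
s=snap('wrist'); b=snap('scene')
c=cv2.resize(b['image'][150:280,260:440,::-1],(540,390),interpolation=cv2.INTER_CUBIC)
cv2.imwrite('pics/v5.png',np.hstack([c,s['image'][:390,200:440,::-1]]))
```

```text
t 18.825 rel [  16.6 -182.9   45.3] tcp [ 0.491  -0.0184  0.1593] toolang 90.4 xp 0.9999 zp 0.0024 F [ 0.   0.5 -3.4] T [-0.01 -0.01  0.  ] q [-0.19  0.28 -0.46  0.82  0.    1.71] gap 24.9
```

View pics/v5.png

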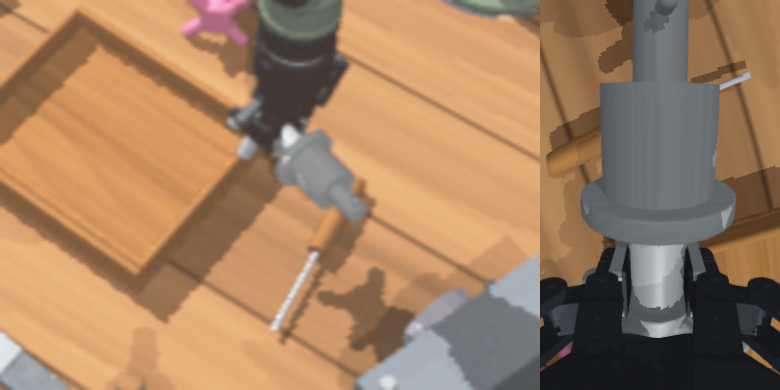

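Call:
{"name": "step_arm", "arguments": {"rows": [3, -20, 0, 0, 0, 0, 15, 3, -35, 0, 0, 0, 0, 15, 3, -40, 0, 0, 0, 0, 15, 3, -40, 0, 0, 0, 0, 15, 3, -40, 0, 0, 0, 0, 15, 3, -35, 0, 0, 0, 0, 15, 1, -15, 0, 0, 0, 0, 15, 0, 0, 0, 0, 0, 0, 15]}}

```text
time_s: 19.92
ee_pos: [0.5077, -0.2406, 0.1522]
eef_rot: [-2.537, -1.839, -0.006]
force: [-0.2, 0.2, -4.2]
finger_gap: 0.295
```

Call:
{"name": "step_arm", "arguments": {"rows": [0, 0, -20, 0, 0, 0, 15, 0, 0, -25, 0, 0, 0, 15, 0, 0, -25, 0, 0, 0, 15, 0, 0, -10, 0, 0, 0, 15, 0, 0, 0, 0, 0, 0, 15]}}

```text
time_s: 20.55
ee_pos: [0.5074, -0.2322, 0.0698]
eef_rot: [-2.526, -1.847, -0.009]
force: [0.8, 0.5, -3.9]
finger_gap: 0.291
```

Run:
```python
from h import *
st()
s=snap('wrist'); b=snap('scene')
c=cv2.resize(b['image'][130:260,220:400,::-1],(540,390),interpolation=cv2.INTER_CUBIC)
cv2.imwrite('pics/v6.png',np.hstack([c,s['image'][:390,200:440,::-1]]))
```

```text
t 20.55 rel [ 104.5 -378.5  -44.2] tcp [ 0.5074 -0.2322  0.0698] toolang 89.6 xp 0.9992 zp 0.0119 F [ 0.8  0.5 -3.9] T [-0.09  0.04  0.07] q [-0.57  0.5  -0.37  0.7   0.01  1.31] gap 24.8
```

View pics/v6.png

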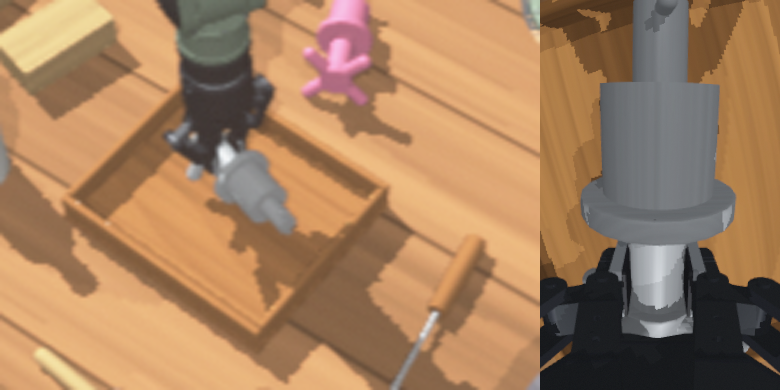

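Scene: the plug is level over the tray floor and inside the walls, with the nose toward the near corner. I'll centre it a little, then lower gently.

Call:
{"name": "step_arm", "arguments": {"rows": [0, -8, 0, 0, 0, 0, 15, 0, -8, -6, 0, 0, 0, 15, 0, 0, -6, 0, 0, 0, 15, 0, 0, -6, 0, 0, 0, 15, 0, 0, 0, 0, 0, 0, 15]}}

```text
time_s: 21.28
ee_pos: [0.5094, -0.2516, 0.0536]
eef_rot: [-2.531, -1.848, -0.012]
force: [0.8, -0.1, -3.9]
finger_gap: 0.29
```

Call:
{"name": "step_arm", "arguments": {"rows": [0, 0, -3, 0, 0, 0, 15, 0, 0, -3, 0, 0, 0, 15]}}

```text
time_s: 21.52
ee_pos: [0.5095, -0.2509, 0.0478]
eef_rot: [-2.53, -1.849, -0.014]
force: [-2.8, 7.3, 12.9]
finger_gap: 0.289
```

Call:
{"name": "step_arm", "arguments": {"rows": [0, 0, -3, 0, 0, 0, 15]}}

```text
time_s: 21.65
ee_pos: [0.5098, -0.2498, 0.0467]
eef_rot: [-2.529, -1.849, -0.016]
force: [-7.9, 9.0, 26.8]
finger_gap: 0.288
```

Contact came at axis z of about 62 mm, so one arm points straight down. I'll lift, roll the plug 40° so two arms straddle the floor, and dip the flange about 8°, so that nothing drops on release.

```bash
python3 -c "
from h import *
arc(90,130,4,0,r=14)"
```

```text
w [-0.059 -0.164 -0.   ]
[2.3, -0.8, 0.2]
[2.2, -0.8, 0.6]
[2.1, -0.7, 1.0]
[1.9, -0.7, 1.4]
```

Call:
{"name": "step_arm", "arguments": {"rows": [0, 0, 10, 0, 0, 0, 15, 0, 0, 0, 0, 0, 0, 15]}}

```text
time_s: 21.9
ee_pos: [0.5104, -0.2499, 0.0578]
eef_rot: [-2.53, -1.851, -0.017]
force: [0.5, 1.0, -4.8]
finger_gap: 0.288
```

Call:
{"name": "step_arm", "arguments": {"rows": [2.3, -0.8, 0.2, -0.059, -0.164, 0, 15, 2.2, -0.8, 0.6, -0.059, -0.164, 0, 15, 2.1, -0.7, 1, -0.059, -0.164, 0, 15, 1.9, -0.7, 1.4, -0.059, -0.164, 0, 15, 0, 0, 0, -0.132, 0.047, 0, 15, 0, 0, 0, 0, 0, 0, 15]}}

```text
time_s: 22.65
ee_pos: [0.5166, -0.2541, 0.0542]
eef_rot: [2.013, 1.544, 0.32]
force: [-0.3, -0.2, -4.7]
finger_gap: 0.287
```

```bash
python3 -c "
from h import *
st()"
```

```text
t 22.65 rel [ 120.6 -396.   -59.8] tcp [ 0.5166 -0.2541  0.0542] toolang 125.9 xp 0.9877 zp -0.104 F [-0.3 -0.2 -4.7] T [0.5  0.96 0.01] q [-0.61  0.39 -1.04 -0.49  0.05  1.24] gap 24.5
```

Call:
{"name": "step_arm", "arguments": {"rows": [0, 0, -4, 0, 0, 0, 15, 0, 0, -3, 0, 0, 0, 15]}}

```text
time_s: 22.9
ee_pos: [0.5185, -0.2541, 0.0482]
eef_rot: [2.012, 1.544, 0.327]
force: [-7.8, 12.0, 21.9]
finger_gap: 0.291
```

Call:
{"name": "step_arm", "arguments": {"rows": [0, 0, -3, 0, 0, 0, 15]}}

```text
time_s: 23.02
ee_pos: [0.5201, -0.254, 0.0469]
eef_rot: [2.009, 1.544, 0.333]
force: [-2.2, 5.6, 8.4]
finger_gap: 0.291
```

```bash
python3 -c "
from h import *
st()"
```

```text
t 23.025 rel [ 123.8 -394.6  -67.1] tcp [ 0.5201 -0.254   0.0469] toolang 126.3 xp 0.9885 zp -0.0968 F [-2.2  5.6  8.4] T [0.71 0.33 0.36] q [-0.62  0.42 -1.05 -0.53  0.06  1.24] gap 24.9
```

Run:
```python
from h import *
s=snap('wrist'); b=snap('scene')
c=cv2.resize(b['image'][130:260,220:400,::-1],(540,390),interpolation=cv2.INTER_CUBIC)
cv2.imwrite('pics/v7.png',np.hstack([c,s['image'][:390,200:440,::-1]]))
```

```text
(no output)
```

View pics/v7.png

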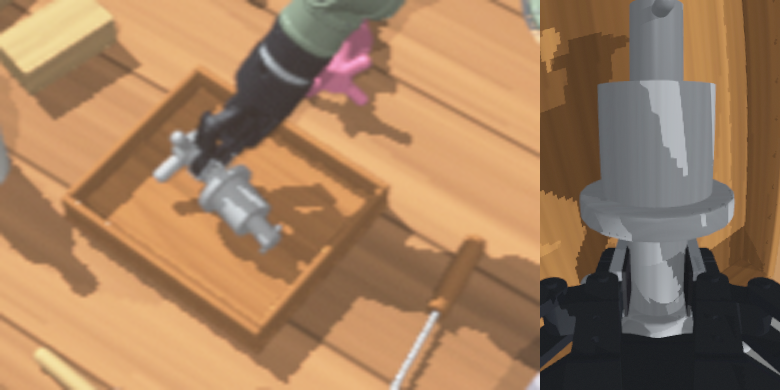

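The plug is inside the tray, arms straddling the floor. Now release gently and back off along the tool axis.

Call:
{"name": "step_arm", "arguments": {"rows": [0, 0, 0, 0, 0, 0, 29, 0, 0, 0, 0, 0, 0, 33, 0, 0, 0, 0, 0, 0, 37, 0, 0, 0, 0, 0, 0, 42, 0, 0, 0, 0, 0, 0, 42], "newtons": 20}}

```text
time_s: 23.75
ee_pos: [0.5236, -0.2582, 0.0493]
eef_rot: [2.005, 1.537, 0.335]
force: [-0.5, -0.2, 0.4]
finger_gap: 0.49
```

```bash
python3 -c "
from h import *
st()"
```

```text
t 23.75 rel [ 128.6 -397.4  -64.7] tcp [ 0.5236 -0.2582  0.0493] toolang 126.7 xp 0.9884 zp -0.099 F [-0.5 -0.2  0.4] T [ 0.25  0.52 -0.05] q [-0.62  0.42 -1.04 -0.53  0.07  1.24] gap 41.8
```

Call:
{"name": "step_arm", "arguments": {"rows": [-4, 2.2, 6, 0, 0, 0, 42, -5.3, 2.9, 8, 0, 0, 0, 42, -5.3, 2.9, 8, 0, 0, 0, 42, -8, 4.3, 12, 0, 0, 0, 42, -8, 4.3, 14, 0, 0, 0, 42, -8, 4.3, 20, 0, 0, 0, 42, 0, 0, 30, 0, 0, 0, 42, 0, 0, 30, 0, 0, 0, 42]}}

```text
time_s: 24.75
ee_pos: [0.4788, -0.2331, 0.1807]
eef_rot: [2.009, 1.54, 0.334]
force: [0.7, -0.5, -1.2]
finger_gap: 0.493
```

Call:
{"name": "step_arm", "arguments": {"rows": [0, 0, 30, 0, 0, 0, 42, 0, 0, 30, 0, 0, 0, 42, 0, 0, 0, 0, 0, 0, 42, 0, 0, 0, 0, 0, 0, 42]}}

```text
time_s: 25.25
ee_pos: [0.4773, -0.232, 0.2468]
eef_rot: [2.004, 1.537, 0.335]
force: [-0.4, 0.0, -0.7]
finger_gap: 0.492
```

Run:
```python
from h import *
st()
b=snap('scene');t=snap('top','t9.png');P=pts(t);S=pts(b)
c=cv2.resize(b['image'][130:260,220:400,::-1],(540,390),interpolation=cv2.INTER_CUBIC)
cv2.imwrite('pics/v8.png',c)
ty=np.radians(86.5);Y=np.array([np.cos(ty),np.sin(ty)]);X=np.array([Y[1],-Y[0]]);c0=np.array([.5236,-.2186])
for n,Q,I in(('scene',S,b['image']),('top',P,t['image'])):
    L=np.stack([(Q[...,:2]-c0)@X,(Q[...,:2]-c0)@Y,Q[...,2]],-1)
    sat=I.max(2).astype(int)-I.min(2)
    q=L[(abs(L[...,0])<.105)&(abs(L[...,1])<.125)&(L[...,2]>.02)&(L[...,2]<.14)&(sat<40)]
    print(n,len(q),q.min(0).round(3),q.max(0).round(3))
    k=np.argsort(q[:,1]);print('nose',q[k[-15:]].mean(0).round(3),'hub',q[k[:15]].mean(0).round(3))
```

```text
t 25.25 rel [  76.1 -388.5  132.8] tcp [ 0.4773 -0.232   0.2468] toolang 126.8 xp 0.9884 zp -0.0992 F [-0.4  0.  -0.7] T [ 0.31  0.54 -0.05] q [-0.64 -0.12 -0.9   0.15  0.08  1.22] gap 42.0
scene 640 [-0.034 -0.077  0.02 ] [0.049 0.082 0.093]
nose [0.032 0.078 0.043] hub [ 0.028 -0.074  0.051]
top 544 [-0.038 -0.072  0.024] [0.043 0.083 0.09 ]
nose [0.028 0.079 0.049] hub [ 0.018 -0.069  0.074]
```

View pics/v8.png

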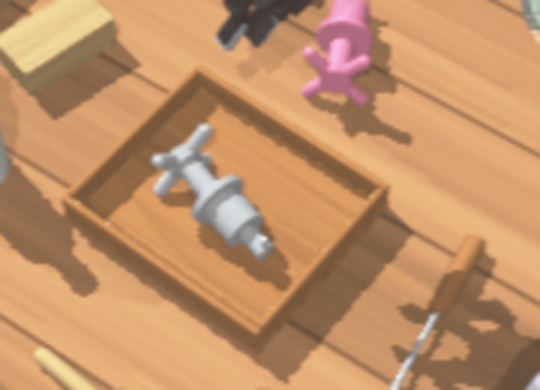

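The plug lies on its side in the tray, clear of the walls, and the arm is clear. I'll hand it in.

Run:
```python
from h import *
a=np.load('b.npz');t=robot.snapshot('top');d=cv2.absdiff(t['image'],a['I']).max(2)
for n,(u,v) in dict(mallet=(284,115),spindle=(254,130),glue=(443,180),gouge=(276,235),brush=(330,135),offcut=(450,238),wrench=(180,286)).items(): print(n,d[v-6:v+7,u-6:u+7].mean().round(1))
robot.close_job()
```

```text
mallet 4.1
spindle 4.8
glue 4.0
gouge 13.8
brush 3.7
offcut 3.7
wrench 76.5
the job is handed in; nothing more can be done
```

The plug is out of the port and lying on its side in the wooden tray, and the job is handed in. The hand-in gives no verdict.

**What I did:** I gripped the plug's neck and unscrewed it in three strokes plus a final 30°, about 258° in all. I then drew it straight out past 100 mm and carried it to the tray. On first touching the floor one arm pointed straight down. So I lifted it about 10 mm, rolled it so that two arms straddled the floor, dipped the flange and released it slowly. Robot time was about 25.3 s of the 64 s allowed.

**Last checks:**
- **Plug:** Both cameras put the ends near (0.03, 0.08) and (0.02, -0.07) m in the tray frame, within the walls. The inner end's surface read 43 to 49 mm high. The outer end's surface read 51 mm in one view and 74 mm in the other. Those readings include the arm ends, and I put the outer end's axis at about 55 mm. I did not measure the plug's speed, but it looked still in the picture.
- **Robot:** It stood about 0.2 m above the plug with no contact force.
- **Bystanders:** Comparing pictures before and after showed no real change at the mallet, spindle, glue, brush or offcut. The gouge differed a little, and it looked unmoved in the last view.
- **One check disagreed:** The picture at the wrench differed strongly. I think this is the arm or its shadow over that spot, since nothing I did went near the wrench on the table. I did not look again before handing in, so it is unconfirmed.

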